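# Set up the telescoping magnifier over the clamped seal blank

## Robot

A 6-joint arm with a two-finger parallel gripper is mounted at the origin on the work surface. World frame = base frame: x ahead of the robot, y to its left, z up, the work surface at z = 0. Lengths are in mm, angles in rad, forces in N, time in s.
With the tool pointing down it reaches from about 325 to 1000 mm from the base axis. Payload 5.1 kg.
Tool frame: the origin (TCP) lies at the very end of the fingers, on their centre line; the grasp point (between the pads) lies 19 mm behind it; z points along the fingers, y is the line along which they close (so a half turn about z gives the same grasp; the last joint's range is limited). The gripper opens to 85 mm and grips with 20 to 120 N. Pads are 22 mm wide; open, the fingers measure 114 mm over their backs; the gripper's body (76 mm by 85 mm) begins 54 mm behind the grasp point. The pads swing forward as they close: fully open they stand 13 mm farther back than shut.
Start: joints at [1.079, 0.124, 1.65, -0, 1.367, -0.083], TCP at [258.399, 596.418, 198.922] pointing down, gripper open.
Joint ranges: [-2.61, 2.61], [-1.02, 2.33], [0.03, 2.71], [-1.35, 4.49], [0.32, 2.68], [-2.91, 2.91]. Speed limits (rad/s): [2.57, 2.57, 3.14, 3.14, 3.14, 3.14].

## Interface

Orientations are given as a 3x3 rotation matrix whose columns are the frame's x, y, z axes.
In Python, from workcell import status, capture, camera_params, finish_job gives the robot as it stands.
- The arm moves only by the shell command python3 -m inch 'ROWS' [OPENING] [FORCE]. ROWS is JSON, a list of rows, each a list of 6 numbers: the shift along the world's x, y, z in mm, then the turn, a rotation vector about the world's x, y, z in degrees. In form: [[dx, dy, dz, rx, ry, rz], ...]. A call has 1 to 5 rows; each row is the pose to reach, as a shift and turn from the pose commanded when the call began; what a row does not reach only later rows make up. A row lasts 1/12 s, in which the tool goes at most 41.7 mm and 7.16 degrees, less where a joint would pass 70% of its speed; a pose out of reach is approached as far as the arm can. A call with a gripper value outside its range is refused whole. OPENING is the gripper's target within -1 to 1 (fully open at 1, half-way at 0, shut at -1), set as the call begins (- or left out, the last holds). The fingers move at their own pace and stop on an object; FORCE is the grip in N (left out, the last holds). Time passes only in rows, so rows that repeat a pose let the fingers close. It gives the time, the measured TCP pose, the force, the opening and the grip force at its end, in the units of the state.
- status.state(): the state, without advancing time (a new reading comes with each control period).
- capture(name): name is "scene" or "side" or "wrist"; returns the picture (384x512x3 uint8, red, green, blue); there is no depth.
- camera_params(name): a dict with "camera_matrix" (3x3 intrinsics, pixels), "camera_from_world" (4x4, takes a point from world to camera coordinates). Camera axes: x right, y up, looking along -z (the intrinsics and any distortion apply to the point x, -y, -z); pixel columns grow to the right and rows downward; lengths in mm; the calibration is good to about 2 mm. A picture is of the moment at which its call begins: read the wrist's pose just before it. camera_params takes no time and is no camera call; for the wrist camera it gives the pose at the moment of the call.
- finish_job(): hands the job in; it is judged then, once.
The state is a dict: "t": time; "joints": joint angles; "joint_velocities": joint speeds; "effort": joint torques, N m; "eef_pos": TCP position; "ee_rot": TCP orientation; "force": force on the tool from outside, world axes, zero at the start; "moment": the same for the moment, N m; "grip_width": opening from 0.0 (shut) to 1.0 (fully open); "gripper_force": force on a finger pad.
Only numpy, scipy, OpenCV 4.12 (cv2) and the standard library are available. Lean on these libraries where they do the work, as an engineer would, in place of code of your own. Each camera call takes 0.05 s, during which the arm holds its last target. There are 200 camera calls.

## Task

Set up the magnifier for carving: first push the arm's sliding tube out by its blue thumb plate until the red lock button clicks up through the hole in the outer tube. Then pick up the lens head, turn it so that the notch in its collar matches the rib on the brass post, and set it fully down on the post so that the lens hangs over the seal blank. Leave the tool cup, the brush rest and the two stone seals where they stand.

Things in the scene. Friction and masses are not known exactly. Their poses are not given: they have to be found in the camera images.
- stand: Fixed magnifier arm: grey base plate 90 x 180 x 14 mm, two aluminium columns, on them a level dark square outer tube 30 x 30 mm, 180 mm long, top 115 mm above the shelf. Origin: on the shelf below the outer tube's middle, z up. The outer tube spans -90 to +90 mm along its own y; the inner tube slides out along +y. Bolted down.
- tube (a joint): How far the aluminium inner tube (22 mm square) is slid out of the outer tube, in m. It starts somewhere between 0 and 0.06; the lock button clicks at 0.130, with 2 mm of play either way, and a hard stop lies at 0.133. Sliding takes about 3 N (friction: it stays where left); once clicked it is locked both ways.
- catch (a joint): Lock button: 0 = held down inside the outer tube, 0.008 = sprung fully up, standing 4.5 mm proud of the tube. It springs up by itself when the tube is far enough out.
- button_top (a point): Top of the red lock button, 12 mm across, hidden in the outer tube until it clicks; it comes up through a 16 mm hole centred 70 mm from the arm's origin along its +y.
- thumb_plate (a point): Centre of the upright blue thumb plate on the inner tube, 135 mm above the shelf: 40 mm wide across the arm, 6 mm thick along it, top 151 mm above the shelf (36 mm above the outer tube's top). It stands 30 mm beyond the outer tube's mouth at joint value 0. Pushed from its -y side. Axes as the arm's (+y = sliding out).
- post_foot (a point): Foot of the brass post, on the level top (112 mm above the shelf) of the black end block (40 mm across the arm, 36 mm along it), 40 mm beyond the thumb plate in +y. Post: 12 mm in diameter, 22 mm high, top 4 mm tapered, with a 5 mm wide rib on its +y side, reaching 12 mm from the axis and 19 mm up. Axes as the arm's (z up, +y = sliding out).
- head_mid (a point): Loose lens head, 120 g, flat underside: centre of its dark steel collar, 32 mm square, 36 mm high (point 18 mm up). Own +y points to the lens, z up. From below: a bore 15 mm square, 26 mm deep, with an 8 mm notch through the wall on the lens side (+y) for the post's rib. Seated, it rests on the end block, lens outward, this point 18 mm above post_foot. Grip the plain sides (own -x and +x).
- lens (a point): Centre of the lens in its black ring, 70 mm across, 10 mm thick, 75 mm from the collar's axis along the head's +y, 5 mm above the head's underside. A sloping 7 mm steel rod joins it to the collar's +y side; a yellow line on the collar's top points to it.
- blank_top (a point): Centre of the top of the pear wood seal blank, 26 x 29 mm, 78 mm above the shelf, gripped in a green bench clamp (90 x 70 mm, 57 mm high, bolted down; a screw handle sticks out to 61 mm on its -x side).
- cup_mid (a point): Stainless steel tool cup with carving tools, loose, 66 mm across, 80 mm high (tools to 110 mm); the point is its centre, 40 mm up.
- rest_mid (a point): Pale celadon brush rest, loose, 110 x 32 mm, 34 mm high; the point is its centre.
- seal_a_mid (a point): Red stone seal, loose, 30 mm square, 56 mm high; the point is its centre.
- seal_b_mid (a point): Grey-green stone seal, loose, 28 mm square, 56 mm high; the point is its centre.
Not all that is in view belongs to the job. Of the things that look like the part that bears head_mid, the smallest one is meant.

How it is judged (in metres and radians):
On the way, in this order (a step that is already met when the one before it is completed fails the run):
1. the inner tube is pushed out and the lock button has clicked up (value of joint tube above 0.125 m and value of joint catch above 0.006 m), for 0.2 s.
2. the lens head is lifted clear of the shelf (height (world z) of head_mid above 0.08 m), for 0.1 s.
3. the lens head is seated on the keyed post (z of head_mid in the frame of post_foot between 0.014 and 0.021 m and horizontal distance between head_mid and post_foot below 0.004 m and y of lens in the frame of post_foot above 0.065 m and angle between the y axis of head_mid and the y axis of post_foot, either way round below 0.2 rad and angle between head_mid's own z axis and vertical below 0.09 rad), for 0.2 s.
At the end, for the whole second after the job is handed in: Tube at least 125 mm out, button up at least 6 mm; collar centre 14-21 mm above post_foot and within 4 mm sideways, level within 0.09 rad, lens pointing outward along the arm within 0.2 rad and within 30 mm (from above) of the blank; head at rest (all of step 1 and all of step 3 and horizontal distance between lens and blank_top below 0.03 m and linear speed of head below 0.02 m/s); the robot touches nothing.
It fails at once if the tool cup is pushed more than 20 mm or tipped over (distance of cup_mid from where it was at the start of the episode above 0.02 m or angle between cup_mid's own z axis and vertical above 0.3 rad).
It fails at once if the brush rest is pushed more than 20 mm or tipped over (distance of rest_mid from where it was at the start of the episode above 0.02 m or angle between rest_mid's own z axis and vertical above 0.3 rad).
It fails at once if the red stone seal is pushed more than 20 mm or tipped over (distance of seal_a_mid from where it was at the start of the episode above 0.02 m or angle between seal_a_mid's own z axis and vertical above 0.3 rad).
It fails at once if the green stone seal is pushed more than 20 mm or tipped over (distance of seal_b_mid from where it was at the start of the episode above 0.02 m or angle between seal_b_mid's own z axis and vertical above 0.3 rad).
It also fails if it takes over 61 s, if anything falls off the work surface, if the arm or the gripper's body presses on something with over 40 N, if the wrist force passes 120 N, or if a joint passes its speed limit or range.

## Working session

There is one attempt and no reset: what is moved stays moved. The work goes in short steps, Python scripts to look and compute and a shell command to move; the robot and the scene stay as the last step left them, time stands still between calls to the robot, and variables do not carry over. Pictures are saved under pics/ and viewed, at most 10 in all, crops included, and the job is handed in when it is done.

```bash
ls; mkdir -p pics
cat > h.py <<'E'
import numpy as np, cv2
from workcell import status, capture, camera_params
def proj(n,P,cp=None):
    cp=cp or camera_params(n);K=np.array(cp["camera_matrix"]);T=np.array(cp["camera_from_world"])
    p=T[:3,:3]@np.array(P,float)+T[:3,3];q=K@np.array([p[0],-p[1],-p[2]]);return q[:2]/q[2]
def ray(n,uv,cp=None):
    cp=cp or camera_params(n);K=np.array(cp["camera_matrix"]);T=np.array(cp["camera_from_world"])
    d=np.linalg.inv(K)@np.array([uv[0],uv[1],1.]);d=np.array([d[0],-d[1],-d[2]])
    R=T[:3,:3];return -R.T@T[:3,3],R.T@d
def onz(n,uv,z,cp=None):
    o,d=ray(n,uv,cp);return o+d*(z-o[2])/d[2]
E
python3 - <<'E'
from h import *
for n in("scene","side","wrist"):
    cp=camera_params(n);im=capture(n);np.save(f"pics/{n}0.npy",im)
    print(n,{k:(np.round(v,3).tolist() if k=='camera_matrix' else 0) for k,v in cp.items()},np.round(ray(n,(256,192),cp),2).tolist())
    cv2.imwrite(f"pics/{n}0.png",cv2.resize(im[:,:,::-1],(800,600),interpolation=cv2.INTER_CUBIC))
E
```

```text
pics
scene {'camera_matrix': [[451.566, 0.0, 253.768], [0.0, 451.566, 191.843], [0.0, 0.0, 1.0]], 'camera_from_world': 0} [[1251.73, -8.03, 892.02], [-0.65, 0.04, -0.76]]
side {'camera_matrix': [[454.431, 0.0, 252.979], [0.0, 454.431, 194.409], [0.0, 0.0, 1.0]], 'camera_from_world': 0} [[302.11, 571.74, 904.35], [0.26, -0.56, -0.79]]
wrist {'camera_matrix': [[284.168, 0.0, 248.393], [0.0, 284.168, 196.33], [0.0, 0.0, 1.0]], 'camera_from_world': 0} [[186.25, 627.09, 372.11], [0.28, -0.09, -0.96]]
```

View pics/scene0.png

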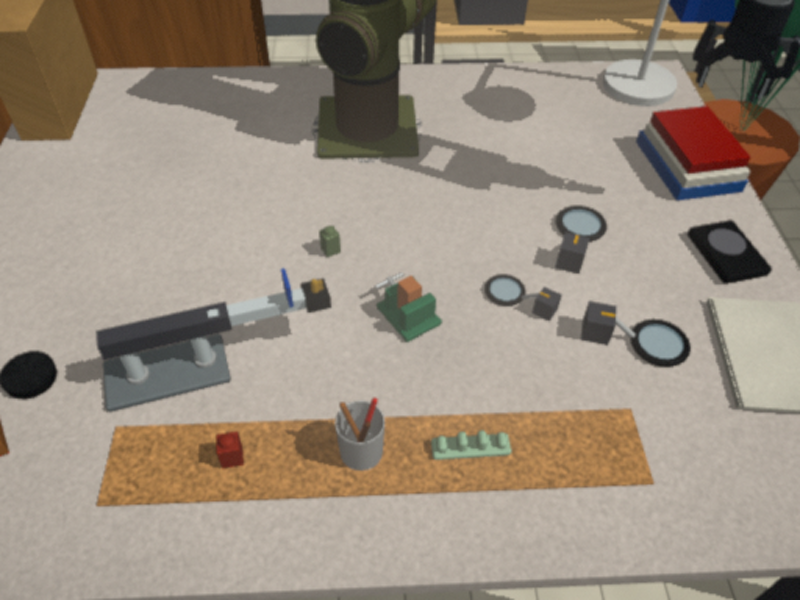

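View pics/side0.png

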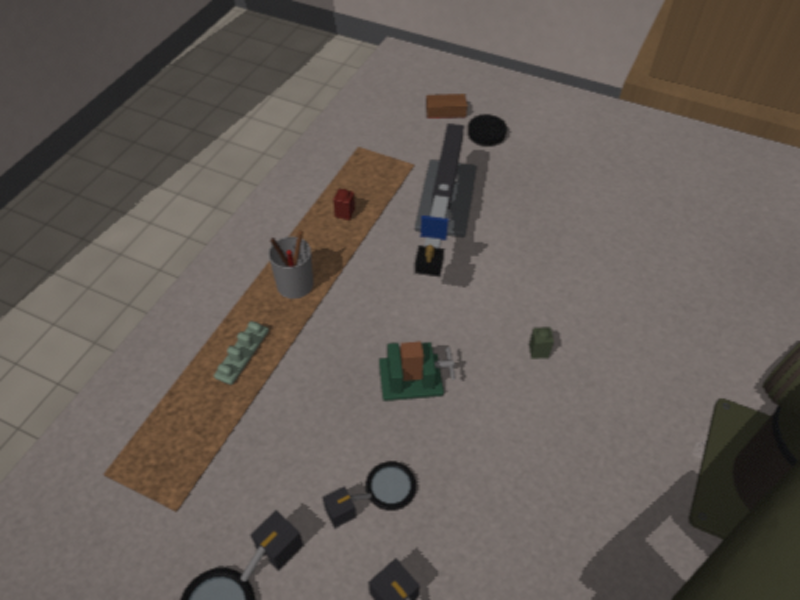

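View pics/wrist0.png

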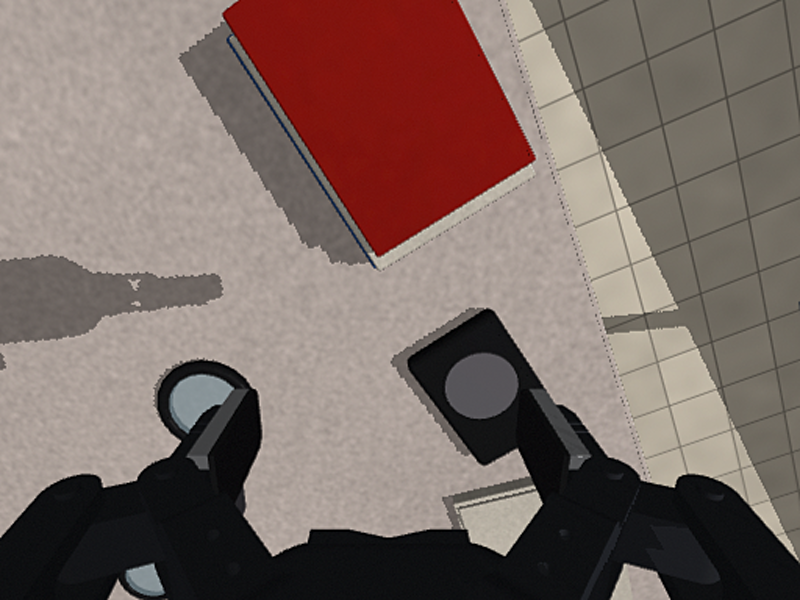

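The scene view shows the stand at left (tube about (100–230, 320–340), blue plate (287,287), post (316,287)), the clamp at (408,305), and the smallest head with its collar at (546,303) and lens at (505,290). The side view shows the same things: plate (434,227), post (429,253), small collar (340,505), lens (391,485). The wrist view has only decoys and the book. Next I'll zoom in for precise picks.

Run:
```python
from h import *
def crop(n,u0,v0,w,h,s):
    im=np.load(f"pics/{n}0.npy")[v0:v0+h,u0:u0+w,::-1]; o=cv2.resize(im,None,fx=s,fy=s,interpolation=cv2.INTER_CUBIC)
    o=cv2.convertScaleAbs(o,alpha=1.6,beta=25)
    for k in range(0,w,10): cv2.line(o,(k*s,0),(k*s,6 if k%50 else 12),(0,0,255),1)
    for k in range(0,h,10): cv2.line(o,(0,k*s),(6 if k%50 else 12,k*s),(0,0,255),1)
    return o
c=np.zeros((600,800,3),np.uint8)
a=crop("scene",60,165,155,65,5);c[:325,:775]=a
b=crop("scene",305,170,60,40,5);c[330:530,:300]=b
b=crop("side",205,290,65,50,4);c[330:530,305:565]=b
b=crop("side",260,75,57,105,2);c[330:540,570:684]=b
b=crop("scene",230,165,57,55,2);c[330:440,686:800]=b
cv2.imwrite("pics/m1.png",c)
for n in("scene","side"):
    im=np.load(f"pics/{n}0.npy");hsv=cv2.cvtColor(im,cv2.COLOR_RGB2HSV)
    for nm,lo,hi in(("blue",(110,120,40),(125,255,255)),("brass",(12,120,60),(28,255,255)),("wood",(5,90,60),(14,200,255))):
        m=cv2.inRange(hsv,lo,hi);k,l,s,ce=cv2.connectedComponentsWithStats(m)
        for i in range(1,k):
            if 8<s[i,4]<600 and (60<s[i,0]): print(n,nm,s[i].tolist(),ce[i].round(1).tolist())
```

```text
scene blue [429, 0, 40, 14, 323] [445.3, 6.4]
scene blue [428, 111, 7, 15, 32] [431.3, 118.6]
scene blue [181, 173, 6, 23, 37] [183.4, 182.9]
scene brass [451, 63, 8, 3, 13] [453.8, 64.2]
scene brass [473, 65, 14, 19, 122] [477.0, 74.7]
scene brass [367, 151, 3, 5, 12] [368.1, 153.1]
scene brass [199, 179, 8, 8, 42] [202.5, 182.5]
scene brass [256, 178, 13, 14, 95] [262.8, 183.9]
scene brass [346, 187, 6, 3, 10] [348.3, 188.1]
scene brass [385, 199, 9, 4, 23] [388.8, 200.7]
scene brass [218, 258, 12, 22, 53] [223.8, 268.2]
scene wood [255, 177, 15, 19, 202] [261.1, 185.6]
scene wood [218, 258, 16, 24, 92] [225.2, 270.2]
scene wood [233, 269, 4, 5, 14] [234.6, 271.2]
scene wood [137, 275, 20, 26, 203] [146.9, 289.2]
side blue [270, 138, 17, 15, 197] [277.4, 144.8]
side brass [273, 61, 26, 13, 289] [285.5, 67.2]
side brass [215, 120, 8, 2, 10] [218.5, 120.2]
side brass [190, 145, 6, 8, 25] [192.0, 149.0]
side brass [189, 154, 3, 8, 10] [190.1, 157.6]
side brass [272, 157, 6, 11, 39] [274.3, 161.7]
side brass [216, 317, 8, 5, 22] [219.5, 319.0]
side brass [167, 340, 10, 10, 38] [171.4, 344.8]
side brass [251, 372, 9, 11, 42] [255.0, 376.7]
side wood [273, 60, 26, 16, 368] [285.3, 67.4]
side wood [256, 219, 15, 24, 304] [263.4, 229.9]
```

View pics/m1.png

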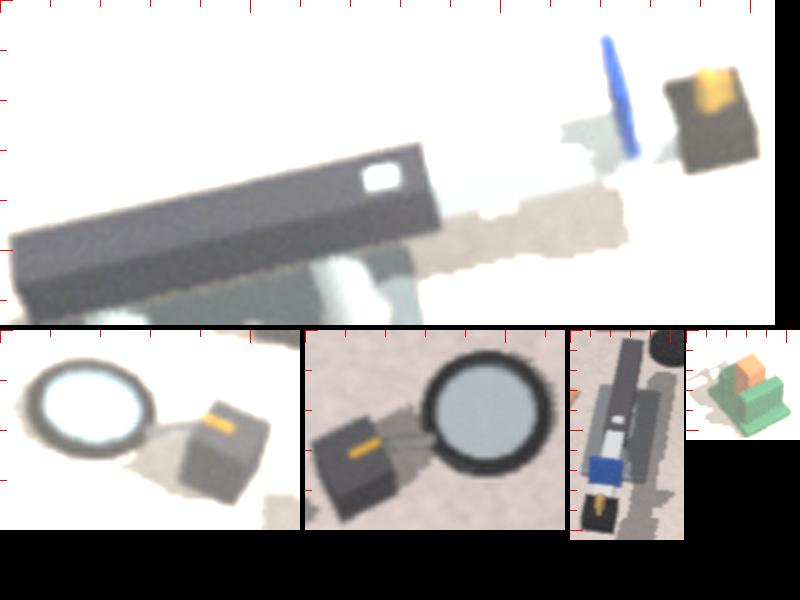

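Run:
```python
from h import *
def tri(a,b):
    (o1,d1),(o2,d2)=ray("scene",a),ray("side",b)
    A=np.array([d1,-d2]).T;t=np.linalg.lstsq(A,o2-o1,rcond=None)[0];p,q=o1+d1*t[0],o2+d2*t[1];return (p+q)/2,np.linalg.norm(p-q)
r=lambda x:np.round(x,1)
f=lambda n,z,L:[print(n,z,r(onz(n,u,z)[:2]),u) for u in L]
print("tube top");f("scene",115,[(62,212),(144,193.8),(147.2,203.4),(64,220.6),(136.2,200.4)])
# side: hole, tube
f("side",115,[(260+48/2,75+90/2)])
print("plate",tri((184,183.5),(277.7,145.2)))
print("post",tri((202.5,182.5),(274.3,161.7)))
f("scene",134,[(202.8,180.5)]);f("side",134,[(274.3,160)])
print("line",tri((348.3,188.1),(219.5,319)))
f("scene",36,[(348.3,188.1)]);f("side",36,[(219.5,319)])
print("collar top");f("side",36,[(207,319.25),(220.5,311.75),(226.3,322.5),(212.5,330)]);f("scene",36,[(348.4,184.6),(359,190.4)])
print("lens");f("scene",7,[(323.2,185.6)]);f("side",7,[(250.5,310.5)])
print("blank");f("scene",78,[(260.5,182)]);f("side",78,[(263.4,224)]);print(tri((261.1,185.6),(263.4,229.9)))
print("sealb");f("scene",28,[(211,154)]);print("screw");f("scene",57,[(235,188)])
```

```text
tube top
scene 115 [ 623.5 -386.7] (62, 212)
scene 115 [ 577.6 -214.9] (144, 193.8)
scene 115 [ 606.  -204.7] (147.2, 203.4)
scene 115 [ 647.3 -377.1] (64, 220.6)
scene 115 [ 596.5 -230. ] (136.2, 200.4)
side 115 [ 592.9 -228.6] (284.0, 120.0)
plate (array([ 565.9206035 , -124.06954628,  133.62837298]), np.float64(1.0248565266821328))
post (array([555.42658198, -83.05142439, 123.00261621]), np.float64(0.4456546299505183))
scene 134 [559.1 -81.6] (202.8, 180.5)
side 134 [554.  -78.3] (274.3, 160)
line (array([511.60836185, 276.49860241,  38.92282957]), np.float64(0.5826674473964385))
scene 36 [508.9 277.2] (348.3, 188.1)
side 36 [512.5 275.8] (219.5, 319)
collar top
side 36 [534.7 287. ] (207, 319.25)
side 36 [517.8 261.4] (220.5, 311.75)
side 36 [496.9 276.3] (226.3, 322.5)
side 36 [514.2 301.6] (212.5, 330)
scene 36 [497.1 279.7] (348.4, 184.6)
scene 36 [517.5 302.9] (359, 190.4)
lens
scene 7 [472.6 222.3] (323.2, 185.6)
side 7 [469.9 221.7] (250.5, 310.5)
blank
scene 78 [517.9  52.9] (260.5, 182)
side 78 [517.8  57. ] (263.4, 224)
(array([515.09557516,  57.07351726,  59.30720841]), np.float64(5.047870517875032))
sealb
scene 28 [365.4 -72.2] (211, 154)
screw
scene 57 [516.6  -9.4] (235, 188)
```

```bash
python3 - <<'E'
from h import *
s=status.state();print(np.round(s["ee_rot"],3).tolist(),s["grip_width"],s["t"],s["eef_pos"])
E
python3 -m inch '[[40,-35,0,0,0,0],[60,-70,0,0,0,0],[80,-105,0,0,0,0],[100,-140,0,0,0,0],[115,-175,0,0,0,0]]' -1
```

```text
[[-0.918, 0.398, -0.001], [0.398, 0.918, -0.001], [0.0, -0.002, -1.0]] 1.0030025574256316 0.15 [258.15301066 595.9653443  197.90980264]
t: 0.57
eef_pos: [372.8, 422.7, 198.5]
ee_rot: [[-0.918, 0.397, -0.0], [0.397, 0.918, -0.0], [-0.0, -0.0, -1.0]]
force: [0.9, 0.2, -0.1]
grip_width: 0.301
gripper_force: 0.0
```

```bash
python3 -m inch '[[13,-38,0,0,0,-7],[26,-76,0,0,0,-14],[39,-114,0,0,0,-21],[52,-152,0,0,0,-28],[65,-190,0,0,0,-35]]' >/dev/null
python3 -m inch '[[13,-38,0,0,0,-7],[26,-76,0,0,0,-14],[39,-114,0,0,0,-17],[52,-152,0,0,0,-17],[65,-190,0,0,0,-17]]' >/dev/null
python3 -m inch '[[13,-38,0,0,0,0],[26,-76,0,0,0,0],[39,-114,0,0,0,0],[52,-152,0,0,0,0],[70,-193,0,0,0,0]]' >/dev/null
python3 -m inch '[[0,0,0,0,0,0],[0,0,0,0,0,0]]'
```

```text
t: 1.98
eef_pos: [570.8, -147.6, 198.0]
ee_rot: [[-0.249, 0.969, -0.002], [0.969, 0.249, 0.001], [0.001, -0.001, -1.0]]
force: [-0.7, -0.1, -0.5]
grip_width: -0.002
gripper_force: 0.0
```

```bash
python3 -m inch '[[1,-5,-20,0,0,0],[1,-5,-40,0,0,0],[1,-5,-60,0,0,0],[1,-5,-72,0,0,0],[1,-5,-72,0,0,0]]'
python3 -m inch '[[-1.2,5,0,0,0,0],[-2.5,10,0,0,0,0],[-3.7,14,0,0,0,0],[-5,19,0,0,0,0],[-5,19,0,0,0,0]]'
```

```text
t: 2.4
eef_pos: [569.2, -148.8, 123.1]
ee_rot: [[-0.253, 0.967, -0.006], [0.967, 0.253, 0.002], [0.004, -0.005, -1.0]]
force: [-2.0, 0.3, -0.6]
grip_width: 0.0
gripper_force: 0.0
t: 2.82
eef_pos: [567.2, -130.8, 128.1]
ee_rot: [[-0.253, 0.968, 0.002], [0.968, 0.253, -0.0], [-0.001, 0.002, -1.0]]
force: [0.6, 0.5, 0.1]
grip_width: -0.0
gripper_force: 0.0
```

```bash
python3 -m inch '[[-1.2,5,-2,0,0,0],[-2.5,10,-2,0,0,0],[-3.7,14,-2,0,0,0],[-5,19,-2,0,0,0],[-6.3,24,-2,0,0,0]]'
python3 - <<'E'
from h import *
im=capture("scene");np.save("pics/scene1.npy",im)
o=cv2.convertScaleAbs(im[150:240,120:290,::-1],alpha=1.5,beta=20);cv2.imwrite("pics/s1.png",cv2.resize(o,None,fx=4,fy=4,interpolation=cv2.INTER_CUBIC))
E
```

```text
t: 3.23
eef_pos: [560.3, -107.3, 124.9]
ee_rot: [[-0.252, 0.968, -0.0], [0.968, 0.252, 0.0], [0.0, -0.0, -1.0]]
force: [0.1, 0.3, 0.9]
grip_width: -0.001
gripper_force: 0.0
```

View pics/s1.png

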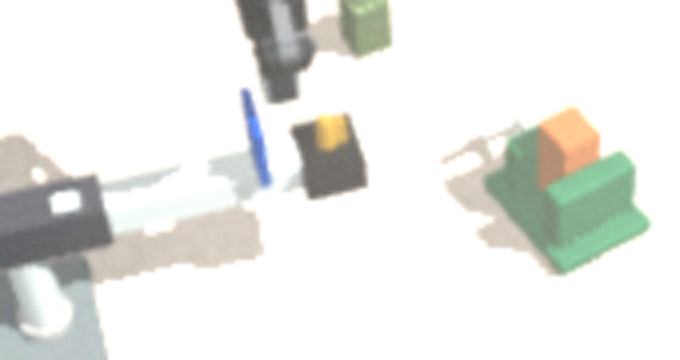

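The fingertip at crop (282,98) hangs behind and beyond the plate (265,140), so it went past without touching. I'll check the projection of the reported TCP.

Run:
```python
from h import *
s=status.state();P=s["eef_pos"];print(P,proj("scene",P),onz("scene",(190.5,175),125),onz("scene",(190.5,175),155))
im=capture("side");cv2.imwrite("pics/d1.png",cv2.resize(cv2.convertScaleAbs(im[70:270,200:400,::-1],alpha=1.5,beta=20),None,fx=3,fy=3,interpolation=cv2.INTER_CUBIC))
print(proj("side",P))
cp=camera_params("wrist");print(np.array(cp["camera_from_world"])[:3,:3]@P+np.array(cp["camera_from_world"])[:3,3])
```

```text
[ 560.11085104 -106.4675873   124.80382535] [192.14095063 183.83632641] [ 532.62141933 -111.38218337  125.        ] [ 560.74761177 -107.3398487   155.        ]
[276.6242044  153.70744318]
[-7.67803447e-02 -2.05630469e+01 -1.89785481e+02]
```

View pics/d1.png

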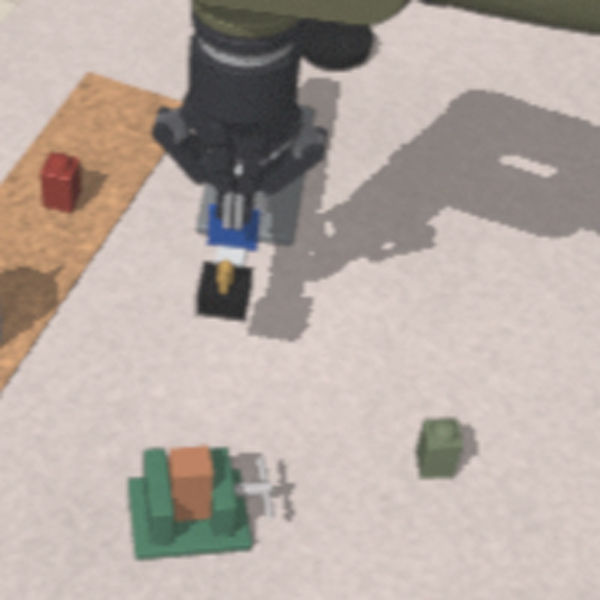

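```bash
cat >> h.py <<'E'
def tri(a,b):
    (o1,d1),(o2,d2)=ray("scene",a),ray("side",b)
    A=np.array([d1,-d2]).T;t=np.linalg.lstsq(A,o2-o1,rcond=None)[0];p,q=o1+d1*t[0],o2+d2*t[1];return (p+q)/2,np.linalg.norm(p-q)
E
python3 - <<'E'
from h import *
for v in (143,145,147): print(tri((190.5,174.5),(278.2,v)))
im=capture("wrist");print(proj("wrist",status.state()["eef_pos"]))
cv2.imwrite("pics/w1.png",im[:,:,::-1])
E
```

```text
(array([ 559.86767713, -108.34952945,  157.21483993]), np.float64(3.0938014847891155))
(array([ 558.10456844, -107.55622975,  153.79281592]), np.float64(0.034107920711304904))
(array([ 556.33514528, -106.75199115,  150.36932595]), np.float64(3.1740224633051564))
[248.32307592 227.87694947]
```

View pics/w1.png

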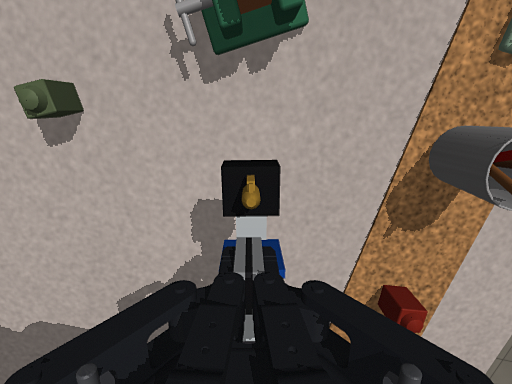

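The fingertip triangulates to z≈154 although the TCP reads 125, so the fingers end about 29 mm above the reported TCP. The wrist picture agrees: the tips are above the plate, the post is at (250,190), and the tip end is at (249,237). I'll back off and go lower.

```bash
python3 -m inch '[[0,0,8,0,0,0],[5,-20,8,0,0,0],[10.5,-43,8,0,0,0],[10.5,-43,8,0,0,0],[10.5,-43,8,0,0,0]]' >/dev/null
python3 -m inch '[[0,0,-12,0,0,0],[0,0,-24,0,0,0],[0,0,-36,0,0,0],[0,0,-36,0,0,0],[0,0,-36,0,0,0]]'
python3 -m inch '[[-1.2,5,0,0,0,0],[-2.5,10,0,0,0,0],[-3.7,14,0,0,0,0],[-5,19,0,0,0,0],[-5,19,0,0,0,0]]'
python3 -m inch '[[-1.2,5,0,0,0,0],[-2.5,10,0,0,0,0],[-3.7,14,0,0,0,0],[-5,19,0,0,0,0],[-5,19,0,0,0,0]]'
```

```text
t: 4.22
eef_pos: [569.5, -149.8, 94.6]
ee_rot: [[-0.252, 0.968, -0.004], [0.968, 0.252, 0.001], [0.002, -0.003, -1.0]]
force: [-0.3, 0.8, -0.8]
grip_width: 0.0
gripper_force: 0.0
t: 4.63
eef_pos: [566.3, -131.3, 97.5]
ee_rot: [[-0.252, 0.968, 0.001], [0.968, 0.252, -0.001], [-0.001, 0.001, -1.0]]
force: [2.3, -2.7, -1.4]
grip_width: 0.003
gripper_force: 0.9
t: 5.05
eef_pos: [561.0, -111.9, 97.5]
ee_rot: [[-0.252, 0.968, 0.0], [0.968, 0.252, 0.001], [0.0, 0.0, -1.0]]
force: [0.0, -2.6, 1.4]
grip_width: -0.0
gripper_force: 0.8
```

Run:
```python
from h import *
a=capture("scene");b=capture("side")
for n,im in(("scene",a),("side",b)):
    hsv=cv2.cvtColor(im,cv2.COLOR_RGB2HSV)
    for nm,lo,hi in(("blue",(110,120,40),(125,255,255)),("brass",(12,120,60),(28,255,255))):
        m=cv2.inRange(hsv,lo,hi);k,l,s,ce=cv2.connectedComponentsWithStats(m)
        for i in range(1,k):
            if 8<s[i,4]<600 and 150<s[i,0]<300 and 120<s[i,1]<230: print(n,nm,s[i].tolist(),ce[i].round(1).tolist())
```

```text
scene blue [195, 177, 4, 16, 26] [196.4, 183.7]
scene brass [211, 177, 7, 7, 41] [214.2, 179.7]
scene brass [256, 177, 13, 15, 92] [262.9, 184.0]
side blue [268, 147, 17, 14, 192] [275.7, 153.3]
side brass [189, 147, 6, 18, 31] [191.1, 152.9]
side brass [270, 166, 6, 11, 42] [272.4, 170.8]
```

```bash
python3 - <<'E'
from h import *
p=tri((214.2,179.7),(272.4,170.8));q=tri((202.5,182.5),(274.3,161.7));print(p,q,p[0]-q[0])
E
python3 -m inch '[[-1.2,5,0,0,0,0],[-2.5,10,0,0,0,0],[-3.7,14,0,0,0,0],[-5,19,0,0,0,0],[-5,19,0,0,0,0]]'
python3 -m inch '[[-1.2,5,0,0,0,0],[-2.5,10,0,0,0,0],[-2.5,10,0,0,0,0]]'
```

```text
(array([548.02990627, -56.1845628 , 123.07688621]), np.float64(1.0258124738857834)) (array([555.42658198, -83.05142439, 123.00261621]), np.float64(0.4456546299505183)) [-7.39667571 26.86686159  0.07427   ]
t: 5.57
eef_pos: [555.7, -92.7, 97.0]
ee_rot: [[-0.252, 0.968, -0.0], [0.968, 0.252, 0.001], [0.001, -0.0, -1.0]]
force: [0.6, -2.0, 1.8]
grip_width: 0.001
gripper_force: 0.8
t: 5.82
eef_pos: [553.1, -82.9, 96.8]
ee_rot: [[-0.252, 0.968, -0.001], [0.968, 0.252, 0.001], [0.001, -0.0, -1.0]]
force: [-0.1, -1.3, 1.6]
grip_width: 0.002
gripper_force: 0.8
```

```bash
python3 -m inch '[[-1.2,4,0,0,0,0],[-2.3,9,0,0,0,0],[-2.3,9,0,0,0,0]]' | grep -E "pos|force"
for i in 1; do python3 -m inch '[[-0.4,1.5,0,0,0,0],[-0.4,1.5,0,0,0,0]]'| grep -E "pos|force"; done
python3 -m inch '[[-0.4,1.5,0,0,0,0],[-0.4,1.5,0,0,0,0]]'| grep -E "pos|force"
python3 - <<'E'
from h import *
a=capture("scene");np.save("pics/a.npy",a)
hsv=cv2.cvtColor(a,cv2.COLOR_RGB2HSV);m=cv2.inRange(hsv,(0,150,60),(8,255,255))|cv2.inRange(hsv,(172,150,60),(180,255,255))
k,l,s,c=cv2.connectedComponentsWithStats(m)
print([(s[i].tolist(),c[i].round(1).tolist()) for i in range(1,k) if s[i,0]<200 and s[i,1]>150 and s[i,1]<230])
E
```

```text
eef_pos: [550.8, -74.0, 96.8]
force: [0.6, -1.6, 0.5]
gripper_force: 0.8
eef_pos: [550.6, -73.0, 96.8]
force: [-0.5, -3.6, 0.8]
gripper_force: 1.3
eef_pos: [550.2, -71.5, 96.7]
force: [-0.4, -2.8, 1.1]
gripper_force: 1.2
[([133, 196, 5, 7, 28], [135.1, 198.9])]
```

```bash
python3 -m inch '[[-0.4,1.5,0,0,0,0],[-0.4,1.5,0,0,0,0]]'| grep -E "pos|force"
python3 -m inch '[[-0.4,1.5,0,0,0,0],[-0.4,1.5,0,0,0,0]]'| grep -E "pos|force"
python3 - <<'E'
from h import *
a=capture("scene");np.save("pics/b.npy",a)
for nm in("a","b"):
    a=np.load(f"pics/{nm}.npy");hsv=cv2.cvtColor(a,cv2.COLOR_RGB2HSV);m=cv2.inRange(hsv,(0,150,60),(8,255,255))|cv2.inRange(hsv,(172,150,60),(180,255,255))
    k,l,s,c=cv2.connectedComponentsWithStats(m)
    print([(s[i].tolist(),c[i].round(1).tolist()) for i in range(1,k) if s[i,0]<200 and s[i,1]>150 and s[i,1]<230])
    m=cv2.inRange(hsv,(12,120,60),(28,255,255));k,l,s,c=cv2.connectedComponentsWithStats(m)
    print([(s[i].tolist(),c[i].round(1).tolist()) for i in range(1,k) if 200<s[i,0]<250 and s[i,1]>150 and s[i,1]<230])
o=np.array([596.5,-230,0]);print(proj("scene",o+[0,0,115]),proj("scene",o+[0,0,119.5]))
E
```

```text
eef_pos: [549.8, -69.9, 96.7]
force: [-1.9, -1.5, 1.1]
gripper_force: 0.9
eef_pos: [549.4, -68.4, 96.7]
force: [-0.7, -2.9, -0.1]
gripper_force: 0.9
[([133, 196, 5, 7, 28], [135.1, 198.9])]
[([229, 173, 7, 7, 43], [231.8, 175.7])]
[([134, 196, 6, 6, 28], [137.0, 198.6])]
[([230, 172, 7, 8, 41], [233.1, 175.3])]
[136.20330978 200.41629415] [135.82921305 199.12048069]
```

```bash
python3 -m inch '[[-0.4,1.5,0,0,0,0],[-0.4,1.5,0,0,0,0]]'| grep -E "pos|force"
python3 -m inch '[[-0.4,1.5,0,0,0,0],[-0.4,1.5,0,0,0,0]]'| grep -E "pos|force"
python3 - <<'E'
from h import *
a=capture("scene");np.save("pics/c.npy",a)
hsv=cv2.cvtColor(a,cv2.COLOR_RGB2HSV);m=cv2.inRange(hsv,(0,150,60),(8,255,255))|cv2.inRange(hsv,(172,150,60),(180,255,255))
k,l,s,c=cv2.connectedComponentsWithStats(m)
print([(s[i].tolist(),c[i].round(1).tolist()) for i in range(1,k) if s[i,0]<200 and s[i,1]>150 and s[i,1]<230])
m=cv2.inRange(hsv,(12,120,60),(28,255,255));k,l,s,c=cv2.connectedComponentsWithStats(m)
print([(s[i].tolist(),c[i].round(1).tolist()) for i in range(1,k) if 200<s[i,0]<250 and s[i,1]>150 and s[i,1]<230])
E
```

```text
eef_pos: [549.3, -68.0, 96.8]
force: [0.2, -5.4, -1.7]
gripper_force: 2.8
eef_pos: [549.3, -68.0, 96.8]
force: [1.2, -10.5, -1.9]
gripper_force: 5.2
[([135, 196, 5, 6, 26], [137.2, 198.5])]
[([231, 172, 6, 8, 41], [233.2, 175.4])]
```

```bash
python3 -m inch '[[3,-10,0,0,0,0],[3,-10,30,0,0,0],[3,-10,60,0,0,0],[3,-10,100,0,0,0],[3,-10,100,0,0,0]]'| grep -E "pos|force|^t"
python3 -m inch '[[0,0,0,0,0,0],[0,0,0,0,0,0]]' 1 | grep -E "pos|force|^t"
python3 - <<'E'
from h import *
cp=camera_params("wrist");w=capture("wrist");a=capture("scene");b=capture("side");np.save("pics/c.npy",a);np.save("pics/cb.npy",b);np.save("pics/cw.npy",w)
print(cp)
for n,im in(("scene",a),("side",b),("wrist",w)):
    hsv=cv2.cvtColor(im,cv2.COLOR_RGB2HSV);m=cv2.inRange(hsv,(12,120,60),(28,255,255));k,l,s,c=cv2.connectedComponentsWithStats(m)
    print(n,[(s[i].tolist(),c[i].round(1).tolist()) for i in range(1,k) if 8<s[i,4]<400 and 150<s[i,0]<300])
z=np.zeros((600,800,3),np.uint8)
f=lambda i,s:cv2.resize(cv2.convertScaleAbs(i[:,:,::-1],alpha=1.3,beta=15),None,fx=s,fy=s,interpolation=cv2.INTER_CUBIC)
z[:384,:512]=w[:,:,::-1]
z[400:600,:400]=f(a[180:220,120:200],5);z[400:600,420:620]=f(a[165:205,210:250],5);z[:240,530:770]=f(b[80:140,255:315],4)
z[250:390,530:730]=f(b[160:195,245:295],4)
cv2.imwrite("pics/m2.png",z)
E
```

```text
t: 7.63
eef_pos: [556.5, -76.3, 206.3]
force: [0.3, -0.0, 2.2]
gripper_force: 0.0
t: 7.8
eef_pos: [551.8, -75.4, 196.7]
force: [0.4, 0.4, 0.8]
gripper_force: 0.0
{'camera_matrix': array([[284.16809036,   0.        , 248.3929705 ],
       [  0.        , 284.16809036, 196.33031895],
       [  0.        ,   0.        ,   1.        ]]), 'camera_from_world': array([[ 9.67504148e-01,  2.52854184e-01,  6.96810432e-04,
        -5.15012385e+02],
       [-2.40586762e-01,  9.21405896e-01, -3.05170747e-01,
         2.41164939e+02],
       [-7.78057456e-02,  2.95086320e-01,  9.52297396e-01,
        -3.12086166e+02],
       [ 0.00000000e+00,  0.00000000e+00,  0.00000000e+00,
         1.00000000e+00]])}
scene [([230, 172, 7, 8, 40], [233.2, 175.3]), ([258, 177, 11, 16, 80], [262.8, 184.0]), ([218, 258, 12, 22, 51], [223.8, 268.2])]
side [([213, 117, 8, 5, 10], [216.2, 119.5]), ([190, 147, 5, 7, 21], [191.8, 149.4]), ([188, 155, 4, 13, 16], [189.6, 160.9]), ([267, 182, 6, 10, 45], [269.3, 185.9]), ([216, 317, 8, 5, 22], [219.5, 319.0]), ([167, 340, 10, 10, 41], [171.4, 344.6]), ([251, 372, 9, 11, 41], [255.1, 376.9])]
wrist [([252, 23, 11, 13, 59], [257.0, 29.0]), ([233, 26, 34, 30, 293], [250.0, 40.8]), ([239, 49, 10, 10, 31], [242.2, 53.7]), ([243, 111, 14, 23, 218], [249.3, 122.9])]
```

View pics/m2.png

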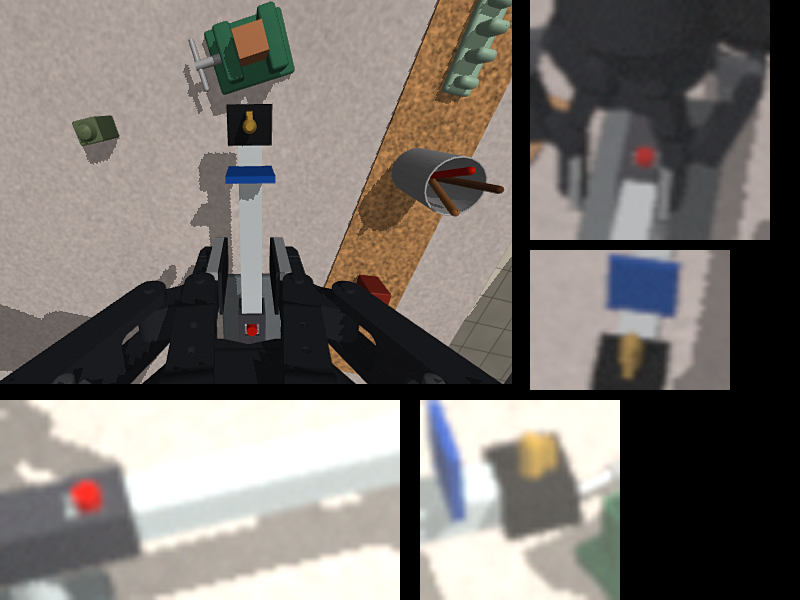

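The button is up: red at mosaic (88,495), standing proud in the hole's front part. The post with its rib is seen in the wrist view at (250,125). Now I'll work out the post position and travel to the head while turning.

```bash
python3 - <<'E'
from h import *
np.set_printoptions(precision=1,suppress=True)
print(tri((233.2,175.3),(269.3,185.9)))
T=np.array([[ 9.67504148e-01,  2.52854184e-01,  6.96810432e-04,-5.15012385e+02],[-2.40586762e-01,  9.21405896e-01, -3.05170747e-01,2.41164939e+02],[-7.78057456e-02,  2.95086320e-01,  9.52297396e-01,-3.12086166e+02],[0,0,0,1]])
cp=dict(camera_matrix=camera_params("wrist")["camera_matrix"],camera_from_world=T)
print("post top",onz("wrist",(249.8,127),132,cp));print("rest",onz("wrist",(249.8,122.9),127,cp))
for u in((227,104),(272,104)):print("blk far",onz("wrist",u,112,cp))
print("btn",onz("wrist",(252,329),119.5,cp),"blank",onz("wrist",(249,42),78,cp))
print("plate top far",onz("wrist",(250.5,168),151,cp))
E
python3 -m inch '[[-4,38,0,0,0,7],[-8,76,0,0,0,14],[-12,114,0,0,0,21],[-16,152,0,0,0,28],[-20,190,0,0,0,35]]' >/dev/null
python3 -m inch '[[-4,38,0,0,0,7],[-8,76,0,0,0,14],[-12,114,0,0,0,21],[-16,140,0,0,0,28],[-17,165,0,0,0,35]]' >/dev/null
python3 -m inch '[[0,0,0,0,0,7],[0,0,0,0,0,14],[0,0,0,0,0,21],[0,0,0,0,0,28],[0,0,0,0,0,35]]' >/dev/null
python3 -m inch '[[0,0,0,0,0,7],[0,0,0,0,0,14],[0,0,0,0,0,21],[0,0,0,0,0,24],[0,0,0,0,0,24]]'
```

```text
(array([536.2, -12.4, 123.7]), np.float64(0.6666141539217384))
post top [537.6 -16.  132. ]
rest [536.9 -13.1 127. ]
blk far [514.   -3.5 112. ]
blk far [551.7   6.3 112. ]
btn [ 594.9 -224.3  119.5] blank [518.7  54.1  78. ]
plate top far [545.7 -45.  151. ]
t: 9.62
eef_pos: [514.0, 279.0, 195.1]
ee_rot: [[-0.593, -0.805, -0.003], [-0.805, 0.593, -0.001], [0.002, 0.002, -1.0]]
force: [0.3, 0.3, 0.2]
grip_width: 1.0
gripper_force: 0.0
```

Run:
```python
from h import *
cp=camera_params("wrist");w=capture("wrist");np.save("pics/h.npy",w);import pickle;pickle.dump(cp,open("pics/h.cp","wb"))
c=cv2.convertScaleAbs(w[:,:,::-1],alpha=1.3,beta=15)[100:350,130:380];cv2.imwrite("pics/h.png",cv2.resize(c,None,fx=2.4,fy=2.4,interpolation=cv2.INTER_CUBIC))
hsv=cv2.cvtColor(w,cv2.COLOR_RGB2HSV);m=cv2.inRange(hsv,(12,120,60),(28,255,255));k,l,s,cc=cv2.connectedComponentsWithStats(m)
for i in range(1,k):
  if s[i,4]>15: print(s[i],cc[i],onz("wrist",cc[i],36,cp),cv2.minAreaRect(np.argwhere(l==i)[:,::-1].astype(np.float32)))
print(proj("wrist",(515.7,281.5,36),cp),proj("wrist",(471,222,7),cp))
```

```text
[97  0 10 13 56] [101.39285714   5.21428571] [530.15060888  49.73051276  36.        ] ((102.50000762939453, 5.5), (12.649109840393066, 8.22192096710205), 71.56504821777344)
[118   4  16  12  68] [125.20588235   9.92647059] [513.59912542  67.02548315  36.        ] ((124.94944763183594, 9.719096183776855), (9.009982109069824, 16.32396697998047), 57.9946174621582)
[    0   102   145   198 10438] [ 65.60490515 217.61764706] [732.9271653  188.03212129  36.        ] ((45.440269470214844, 205.1875457763672), (211.95396423339844, 77.85680389404297), 46.27302551269531)
[356 163  19   9 101] [365.14851485 167.33663366] [396.70066415 355.28166408  36.        ] ((365.0823669433594, 167.37059020996094), (5.097866058349609, 19.30681037902832), 77.47119140625)
[247 165   4  14  54] [248.5        171.74074074] [512.11871242 277.06459564  36.        ] ((248.5, 171.5), (13.0, 3.0), 90.0)
[250 246  10  16  77] [254.46753247 253.4025974 ] [570.83335443 370.25352822  36.        ] ((254.4655303955078, 253.41378784179688), (15.598407745361328, 4.642383575439453), 68.19859313964844)
[156 278  26  32 310] [168.5516129  293.73548387] [703.25558065 350.45436752  36.        ] ((163.42308044433594, 292.8846130371094), (19.691856384277344, 30.23116111755371), 56.3099365234375)
[248.28434807 176.36577647] [248.88766855 111.47222605]
```

View pics/h.png

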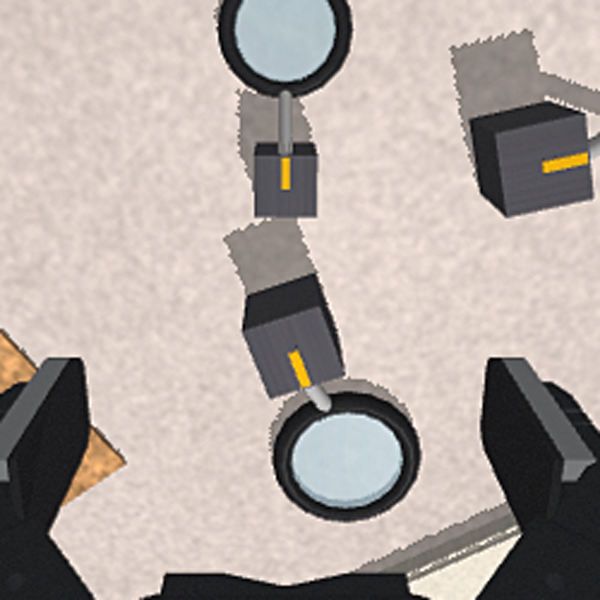

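The wrist view shows the small head square to the tool: collar top centre at crop (286,186), lens ahead at (286,30), and no neighbour between the fingers. I'll descend partway and measure the open fingertips.

```bash
python3 -m inch '[[2,3,-40,0,0,0],[2,3,-80,0,0,0],[2,3,-120,0,0,0],[2,3,-135,0,0,0],[2,3,-135,0,0,0]]' >/dev/null
python3 -m inch '[[0,0,0,0,0,0],[0,0,0,0,0,0]]'
python3 - <<'E'
from h import *
a=capture("scene");b=capture("side");P=status.state()["eef_pos"];R=status.state()["ee_rot"];print(P)
f=lambda i,s:cv2.resize(cv2.convertScaleAbs(i[:,:,::-1],alpha=1.4,beta=20),None,fx=s,fy=s,interpolation=cv2.INTER_CUBIC)
z=np.zeros((600,800,3),np.uint8);z[:400,:400]=f(a[120:220,300:400],4);z[:400,400:800]=f(b[260:360,180:280],4);cv2.imwrite("pics/t.png",z)
for s in(-1,1):
  for k in(0,42): 
    q=np.array(P)+np.array(R)[:,1]*s*42-np.array(R)[:,2]*k;print(s,k,(proj("scene",q)-[300,120])*4,(proj("side",q)-[180,260])*4+[400,0])
E
```

```text
t: 10.25
eef_pos: [518.0, 282.8, 63.6]
ee_rot: [[-0.594, -0.804, 0.002], [-0.804, 0.594, 0.001], [-0.002, -0.001, -1.0]]
force: [0.5, 0.2, 0.8]
grip_width: 1.0
gripper_force: 0.0
[518.67209216 283.07027838  64.69916075]
-1 0 [183.25160641 295.88432327] [500.46430578 149.02633557]
-1 42 [194.95506368 249.15468474] [493.97772435 111.03374526]
1 0 [242.2749884  212.56432464] [574.18009487 295.35269696]
1 42 [255.1762893  165.40572653] [570.30913049 261.17987961]
```

View pics/t.png

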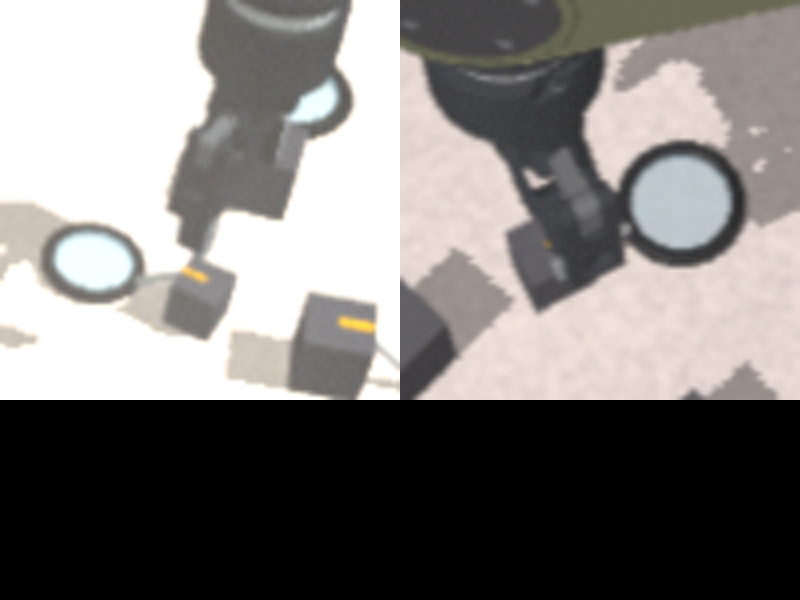

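The scene view puts the near open fingertip at crop (197,252), matching 42 mm behind the reported TCP (29 mm when shut). I'll descend to an open tip height of about 15 mm, checking force.

```bash
python3 -m inch '[[-1,0,-30,0,0,0],[-1,0,-60,0,0,0],[-1,0,-60,0,0,0],[-1,0,-60,0,0,0]]'|grep -E "pos|force"
python3 -m inch '[[0,0,-8,0,0,0],[0,0,-16,0,0,0],[0,0,-24,0,0,0],[0,0,-30,0,0,0],[0,0,-30,0,0,0]]'|grep -E "pos|force"
python3 - <<'E'
from h import *
b=capture("scene");P=status.state()["eef_pos"];R=status.state()["ee_rot"];print(P,status.state()["force"])
f=lambda i,s:cv2.resize(cv2.convertScaleAbs(i[:,:,::-1],alpha=1.4,beta=20),None,fx=s,fy=s,interpolation=cv2.INTER_CUBIC)
cv2.imwrite("pics/t2.png",f(b[130:230,300:400],5))
E
```

```text
eef_pos: [515.2, 282.0, 1.8]
force: [-0.4, 0.2, -0.6]
gripper_force: 0.0
eef_pos: [514.8, 281.8, -29.5]
force: [-1.4, -0.4, 0.6]
gripper_force: 0.0
[515.11792194 281.95569772 -28.96491856] [-0.33992565  0.07264592 -0.68562018]
```

View pics/t2.png

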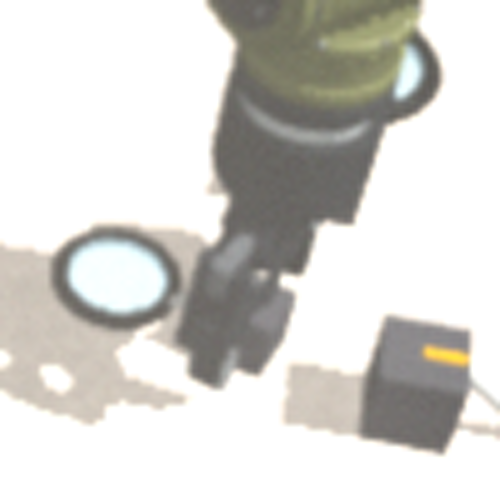

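The fingers straddle the collar with the near tip at about (210,385), just above the shelf. That was my eleventh picture, one past the limit, so I'll use numbers only from here. Closing.

```bash
python3 -m inch '[[0,0,0,0,0,0],[0,0,0,0,0,0],[0,0,0,0,0,0],[0,0,0,0,0,0],[0,0,0,0,0,0]]' -1 50 >/dev/null
python3 -m inch '[[0,0,0,0,0,0],[0,0,0,0,0,0],[0,0,0,0,0,0],[0,0,0,0,0,0],[0,0,0,0,0,0]]'
python3 -m inch '[[0,0,15,0,0,0],[0,0,40,0,0,0],[0,0,80,0,0,0],[0,0,120,0,0,0],[0,0,160,0,0,0]]'>/dev/null
python3 -m inch '[[0,0,0,0,0,0],[0,0,0,0,0,0],[0,0,0,0,0,0]]'
python3 - <<'E'
from h import *
P=status.state()["eef_pos"];print(P)
for n in("scene","side"):
    im=capture(n);hsv=cv2.cvtColor(im,cv2.COLOR_RGB2HSV);np.save(f"pics/g_{n}.npy",im)
    for nm,lo,hi in(("brass",(12,120,60),(28,255,255)),("glass",(85,15,110),(110,90,255))):
        m=cv2.inRange(hsv,lo,hi);k,l,s,c=cv2.connectedComponentsWithStats(m)
        print(n,nm,[(s[i].tolist(),c[i].round(1).tolist()) for i in range(1,k) if 6<s[i,4]<3000 and 150<s[i,0]<400])
print(proj("scene",(471,222,140)),proj("side",(471,222,140)))
E
```

```text
t: 11.98
eef_pos: [516.2, 282.5, -27.6]
ee_rot: [[-0.594, -0.805, 0.001], [-0.805, 0.594, 0.0], [-0.001, -0.0, -1.0]]
force: [0.7, 0.4, 4.2]
grip_width: 0.364
gripper_force: 50.9
t: 12.65
eef_pos: [514.8, 281.8, 130.5]
ee_rot: [[-0.594, -0.805, -0.002], [-0.805, 0.594, -0.001], [0.002, 0.001, -1.0]]
force: [-0.2, 0.2, -2.8]
grip_width: 0.367
gripper_force: 50.6
[514.83964084 281.80670736 130.50306381]
scene brass [([230, 172, 7, 8, 46], [233.1, 175.2]), ([255, 177, 15, 16, 117], [262.8, 183.9]), ([385, 199, 9, 4, 23], [388.8, 200.7]), ([218, 258, 12, 22, 51], [223.8, 268.2])]
scene glass [([321, 133, 22, 15, 246], [331.2, 139.7]), ([371, 135, 13, 16, 162], [376.5, 143.0]), ([215, 178, 5, 12, 23], [217.9, 183.9])]
side brass [([274, 61, 25, 14, 300], [285.6, 67.3]), ([215, 120, 8, 2, 8], [218.5, 120.2]), ([167, 340, 10, 10, 40], [171.4, 344.6]), ([251, 372, 9, 11, 41], [255.1, 376.9])]
side glass [([237, 263, 28, 24, 421], [251.8, 274.4])]
[330.0585004  148.41489834] [249.92532178 281.01065067]
```

```bash
python3 - <<'E'
from h import *
print(tri((331.2,139.7),(251.8,274.4)))
E
python3 -m inch '[[2,-20,0,0,0,-7],[4,-40,0,0,0,-14],[6,-60,0,0,0,-21],[8,-80,0,0,0,-28],[10,-100,0,0,0,-35]]' >/dev/null
python3 -m inch '[[2,-20,0,0,0,-7],[4,-40,0,0,0,-14],[6,-60,0,0,0,-21],[8,-80,0,0,0,-28],[10,-100,0,0,0,-35]]' >/dev/null
python3 -m inch '[[1,-20,0,0,0,-7],[2,-40,0,0,0,-14],[2,-60,0,0,0,-21],[2,-80,0,0,0,-28],[2,-97,0,0,0,-35]]' >/dev/null
python3 -m inch '[[0,0,0,0,0,-7],[0,0,0,0,0,-14],[0,0,0,0,0,-21],[0,0,0,0,0,-24],[0,0,0,0,0,-24]]' >/dev/null
python3 -m inch '[[0,0,0,0,0,0],[0,0,0,0,0,0],[0,0,0,0,0,0]]'
cat > lens.py <<'E'
from h import *
P=np.array(status.state()["eef_pos"]);R=np.array(status.state()["ee_rot"]);print("tcp",P.round(1),np.degrees(np.arctan2(R[1,1],R[0,1])).round(1))
cs=[]
for n in("scene","side"):
    im=capture(n);np.save(f"pics/g_{n}.npy",im);hsv=cv2.cvtColor(im,cv2.COLOR_RGB2HSV)
    m=cv2.inRange(hsv,(85,15,110),(110,90,255));k,l,s,c=cv2.connectedComponentsWithStats(m)
    q=proj(n,P+np.array([-19,72.6,33]));i=min((i for i in range(1,k) if s[i,4]>60),key=lambda i:np.hypot(*(c[i]-q)))
    (u,v),ax,_=cv2.fitEllipse(cv2.convexHull(np.argwhere(l==i)[:,::-1].astype(np.int32)));print(n,s[i],c[i].round(1),(round(u,1),round(v,1)),ax,q.round(1));cs.append((u,v))
print("lens",tri(*cs))
E
python3 lens.py
```

```text
(array([468.11957224, 221.07324103, 166.05731333]), np.float64(1.006807850709673))
t: 14.67
eef_pos: [537.4, -14.6, 131.1]
ee_rot: [[-0.253, 0.968, -0.001], [0.968, 0.253, 0.0], [0.0, -0.001, -1.0]]
force: [-0.2, 1.6, -0.8]
grip_width: 0.368
gripper_force: 50.5
tcp [537.4 -14.6 131.1] 14.6
scene [252 148  23  16 286] [262.8 155.6] (262.9, 155.6) (15.614337921142578, 22.4591121673584) [263.6 156.8]
side [253 192  23  15  96] [261.2 200. ] (263.5, 199.4) (15.86635971069336, 23.369220733642578) [263.9 200.6]
lens (array([518.96790607,  57.12565205, 167.88605107]), np.float64(2.0760254558211897))
```

```bash
python3 -m inch '[[0,-1.5,-8,0,0,0],[0,-1.5,-16,0,0,0],[0,-1.5,-22,0,0,0],[0,-1.5,-22,0,0,0],[0,-1.5,-22,0,0,0]]' | grep -E "pos|force"
python3 -m inch '[[0,0,-3,0,0,0],[0,0,-3,0,0,0]]' | grep -E "pos|force"
python3 -m inch '[[0,0,-3,0,0,0],[0,0,-3,0,0,0]]' | grep -E "pos|force"
```

```text
eef_pos: [537.1, -16.1, 108.8]
force: [-0.3, 0.0, -1.7]
gripper_force: 50.5
eef_pos: [537.8, -16.2, 106.7]
force: [-0.4, -0.4, -2.2]
gripper_force: 50.5
eef_pos: [537.7, -16.2, 103.6]
force: [0.1, 0.5, -1.6]
gripper_force: 50.5
```

```bash
for i in 1; do python3 -m inch '[[0,0,-2,0,0,0],[0,0,-2,0,0,0]]' | grep -E "pos|^force"; done
python3 -m inch '[[0,0,-2,0,0,0],[0,0,-2,0,0,0]]' | grep -E "pos|^force"
python3 -m inch '[[0,0,-2,0,0,0],[0,0,-2,0,0,0]]' | grep -E "pos|^force"
```

```text
eef_pos: [537.6, -16.3, 101.6]
force: [-0.5, -0.5, -0.8]
eef_pos: [537.6, -16.2, 99.6]
force: [-0.2, -0.1, -1.6]
eef_pos: [537.6, -16.2, 97.5]
force: [-1.1, 0.8, -1.6]
```

```bash
python3 -m inch '[[0,0,-3,0,0,0],[0,0,-5,0,0,0],[0,0,-5,0,0,0]]' | grep -E "pos|^force"
python3 -m inch '[[0,0,-2,0,0,0],[0,0,-4,0,0,0],[0,0,-4,0,0,0]]' | grep -E "pos|^force"
python3 -m inch '[[0,0,-2,0,0,0],[0,0,-2,0,0,0]]' | grep -E "pos|^force"
python3 lens.py
```

```text
eef_pos: [537.4, -16.2, 92.2]
force: [0.1, 0.4, -1.1]
eef_pos: [537.5, -16.2, 88.4]
force: [1.0, 0.1, -1.7]
eef_pos: [537.6, -16.2, 86.5]
force: [-0.2, -0.1, -2.5]
tcp [537.6 -16.2  86.5] 14.6
scene [251 162  22  16 269] [261.7 169.1] (261.7, 169.3) (15.843134880065918, 21.554157257080078) [262.4 170.4]
side [253 203  23  15  93] [261.7 209.4] (263.6, 210.5) (15.11943244934082, 22.792728424072266) [263.6 212.7]
lens (array([519.63760051,  54.4781703 , 124.23780134]), np.float64(0.07627420350391931))
```

```bash
python3 -m inch '[[0,0,-1.5,0,0,0],[0,0,-1.5,0,0,0]]' | grep -E "pos|^force"
python3 -m inch '[[0,0,-1.5,0,0,0],[0,0,-1.5,0,0,0]]' | grep -E "pos|^force"
python3 -m inch '[[0,0,-1.5,0,0,0],[0,0,-1.5,0,0,0]]' | grep -E "pos|^force"
```

```text
eef_pos: [537.7, -16.2, 85.3]
force: [0.5, 0.3, -1.1]
eef_pos: [538.1, -16.3, 84.4]
force: [-0.1, 0.5, 2.1]
eef_pos: [538.2, -16.3, 84.3]
force: [-6.0, -0.4, 8.5]
```

```bash
python3 -m inch '[[0,0,1,0,0,0],[0,0,1,0,0,0],[0,0,1,0,0,0],[0,0,1,0,0,0],[0,0,1,0,0,0]]' 1 | grep -E "pos|force|width"
python3 -m inch '[[0,0,0,0,0,0],[0,0,0,0,0,0],[0,0,10,0,0,0],[0,0,30,0,0,0],[0,0,60,0,0,0]]' | grep -E "pos|force|width"
python3 -m inch '[[0,0,40,0,0,0],[0,0,80,0,0,0],[0,0,120,0,0,0],[0,0,120,0,0,0],[0,0,120,0,0,0]]' | grep -E "^t|pos|force|width"
python3 lens.py
python3 - <<'E'
from h import *
for n in("scene","side"):
    print(n,proj(n,(518.5,56.7,117)),proj(n,(518.5,56.7,139)))
    im=np.load(f"pics/g_{n}.npy");hsv=cv2.cvtColor(im,cv2.COLOR_RGB2HSV)
    m=cv2.inRange(hsv,(12,120,60),(28,255,255));k,l,s,c=cv2.connectedComponentsWithStats(m);print([(s[i].tolist(),c[i].round(1)) for i in range(1,k) if s[i,4]>4 and 200<s[i,0]<300])
    for z in(148,160):print(z,proj(n,(537.5-2,-15.8+6,z)))
    m=cv2.inRange(hsv,(85,15,110),(110,90,255));k,l,s,c=cv2.connectedComponentsWithStats(m);print([(s[i].tolist(),c[i].round(1)) for i in range(1,k) if s[i,4]>40 and 200<s[i,0]<300])
E
```

```text
eef_pos: [537.7, -16.2, 83.2]
force: [0.4, 0.0, 0.2]
grip_width: 0.999
gripper_force: 0.0
eef_pos: [535.6, -16.0, 141.6]
force: [0.4, -1.2, -0.8]
grip_width: 1.0
gripper_force: 0.0
t: 18.53
eef_pos: [539.7, -16.5, 268.5]
force: [0.2, -1.0, -0.7]
grip_width: 0.996
gripper_force: 0.0
tcp [539.7 -16.5 268.5] 14.6
scene [251 163  22  15 256] [261.7 169.9] (261.7, 170.2) (15.238614082336426, 21.491493225097656) [264.7 109.9]
side [253 204  22  16 262] [263.4 211.3] (263.5, 212.2) (17.25118064880371, 22.509511947631836) [265.  153.6]
lens (array([518.85991417,  55.17994849, 120.1345694 ]), np.float64(1.0885826964116365))
scene [262.49507641 171.07785482] [262.74866409 164.56562707]
[([231, 166, 6, 3, 12], array([233.5, 167.3])), ([261, 182, 8, 11, 47], array([264.4, 186.7])), ([218, 258, 12, 22, 52], array([223.9, 268.3]))]
148 [234.21673207 167.87938097]
160 [234.10776587 164.19571435]
[([251, 163, 22, 15, 256], array([261.7, 169.9]))]
side [263.56209281 213.47748412] [263.80693244 207.3675276 ]
[([214, 120, 8, 4, 9], array([217.1, 120.7])), ([212, 125, 2, 5, 6], array([212.2, 126.7])), ([212, 135, 3, 5, 6], array([212.8, 137. ])), ([268, 176, 4, 6, 16], array([269.3, 178.7])), ([251, 372, 9, 11, 41], array([255.1, 376.9]))]
148 [269.59198045 179.70963938]
160 [269.78104842 176.13160249]
[([253, 204, 22, 16, 262], array([263.4, 211.3]))]
```

```bash
python3 -c "
from workcell import finish_job
print(finish_job())"
```

```text
the job is handed in; nothing more can be done
None
```

The job is handed in with the tube locked out and the lens head seated over the blank, as far as the camera and force readings show; no verdict came back, and I viewed 11 pictures, one over the limit of 10.

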